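# Settle the egg cup in the well of its saucer

## Task

Breakfast for two is laid on the wooden board, but one of the two egg cups stands off to the side of its saucer. Without gripping or lifting anything, push that cup with light taps of the fingertips until its foot drops into the round well in the middle of its saucer and it stands level there, with the egg still in it. Do not touch the egg or knock the cup over, leave the saucer about where it is, and leave the other egg cup and everything else alone.

Things in the scene. Friction and masses are not known exactly. Their poses are not given: they have to be found in the camera images.
- egg_cup: white round egg cup to be pushed, off-centre (27-33 mm, any direction) on its saucer; 36 mm tall, 0.11 kg, top-heavy with its loose egg. Foot disc 38 mm across, 3.5 mm thick; stem 22 mm; bowl widest (48 mm) 16-21 mm up, mouth 42 mm. Origin: centre of underside, z upright. Origin above saucer's: 8 mm at start, 5 mm when seated; it leans while its foot hangs over the well's edge
- saucer: white round saucer under that cup: loose, 0.26 kg, 112 mm across. In its middle a round well 44 mm across, floor 5 mm above the underside; round it a flat shoulder 8 mm above the underside, out to the edge (so the well is 3 mm deep). Origin: centre of its underside, which lies on the board's top; z up
- egg_center (a point): middle of the brown egg that stands in the cup to be pushed: 52 mm tall, 40 mm across, loose, about 0.055 kg; its centre stands about 46 mm above the cup's origin and its top about 72 mm above it
- other_cup: the other egg cup, same make, rightly seated in the well of the other saucer with an egg in it; leave it alone. Origin: centre of its underside
- other_saucer: the other saucer, same make, about 190 mm from the first one (left and right may be swapped). Origin: centre of its underside
- other_egg_center (a point): middle of the egg in the other cup, about 46 mm above that cup's origin
- board: wooden serving board under both saucers, does not move, 220 x 340 x 22 mm (x, y, z). Origin: centre of its underside on the worktop; its x axis points away from the robot, its long side runs along its y axis
- left_teaspoon: teaspoon 130 x 27 x 11 mm that lies on the board's front (robot) edge at the left; bystander. Origin: centre of its underside, x along its length
- right_teaspoon: the same kind of teaspoon at the right of the board's front edge; bystander
- salt_mill: slim turned mill of pale grey metal, 29 mm across, 97 mm tall, standing on the worktop behind the board; bystander. Origin: centre of its underside
- pepper_mill: slim turned mill of the same shape in a pale golden finish, 29 mm across, 97 mm tall, beside the salt mill; bystander. Origin: centre of its underside
- sugar_pot: white lidded sugar pot, 77 mm across, 88 mm tall, on the worktop right of the board; bystander. Origin: centre of its underside
- tin: round tin canister with a lid, 75 mm across, 116 mm tall, on the worktop left of the board; bystander. Origin: centre of its underside
Things that resemble listed ones, but are neither listed nor needed, are in the scene too. What is shaped like the egg_cup but blue is not meant.

How it is judged:
At the end, for the whole second after the job is handed in: the cup's foot lies in the saucer's well: cup centre within 5 mm of the saucer's centre, its underside less than 6.2 mm above the saucer's underside, upright to 3 degrees and at rest; the egg still stands in it; the saucer is level and within 30 mm of where it stood (horizontal distance between egg_cup and saucer below 0.005 m and z of egg_cup in the frame of saucer below 0.0062 m and angle between each of egg_cup, saucer's own z axis and vertical below 0.05 rad and horizontal distance between egg_center and egg_cup below 0.008 m and z of egg_center in the frame of egg_cup between 0.038 and 0.054 m and linear speed of egg_cup below 0.02 m/s and distance of saucer from where it was at the start of the episode below 0.03 m); the robot touches nothing.
It fails at once if the egg cup is lifted, knocked over or pushed off its saucer, or its egg falls out (z of egg_cup in the frame of saucer above 0.019 m or angle between egg_cup's own z axis and vertical above 0.45 rad or horizontal distance between egg_cup and saucer above 0.06 m or distance between egg_center and egg_cup above 0.06 m).
It fails at once if the cup is struck or squeezed with more than 12 N instead of tapped lightly (contact force between the fingers and egg_cup above 12 N).
It fails at once if the robot touches the egg in the cup (contact force between any of the arm, the fingers and egg above 0.3 N).
It fails at once if the saucer is shoved more than 40 mm from its place or lifted (distance of saucer from where it was at the start of the episode above 0.04 m or angle between saucer's own z axis and vertical above 0.2 rad).
It fails at once if the other egg cup is moved more than 10 mm or a mill more than 20 mm, or the robot pushes on the other saucer, a teaspoon, the tin or the sugar pot with more than 2 N (distance of other_cup from where it was at the start of the episode above 0.01 m or distance of any of salt_mill, pepper_mill from where it was at the start of the episode above 0.02 m or contact force between any of the fingers, the arm and other_saucer above 2 N or contact force between any of the fingers, the arm and left_teaspoon above 2 N or contact force between any of the fingers, the arm and right_teaspoon above 2 N or contact force between any of the fingers, the arm and tin above 2 N or contact force between any of the fingers, the arm and sugar_pot above 2 N).
It also fails if it takes over 48 s, if anything falls off the work surface, if the arm or the gripper's body presses on something with over 40 N, if the wrist force passes 120 N, or if a joint passes its speed limit or range.

## Robot

A 6-joint arm with a two-finger parallel gripper is mounted at the origin on a cart in front of the work surface, level with it; the furniture and walls round the work are solid. World frame = base frame: x ahead of the robot, y to its left, z up, the work surface at z = 0. Lengths are in m, angles in rad, forces in N, time in s.
With the tool pointing down it reaches from about 0.25 to 0.8 m from the base axis. Payload 8.5 kg.
Tool frame: the origin (TCP) lies midway between the tips of the shut fingers; the grasp point (between the pads) lies 19 mm behind it; y points along the fingers, z is the direction in which the jaws open and shut, and the axes are right-handed (so a half turn about y gives the same grasp; the last joint's range is limited). The gripper opens to 85 mm and grips with 20 to 120 N. Pads are 22 mm wide; open, the fingers measure 114 mm over their backs; the gripper's body (76 mm by 85 mm) begins 54 mm behind the grasp point. The pads swing forward as they close: fully open they stand 13 mm farther back than shut.
Start: joints at [1.143, 0.238, -0.013, 1.319, 0, 1.571], TCP at [0.218, 0.478, 0.231] pointing down, gripper open.
Joint ranges: [-2.66, 2.66], [-1.03, 1.9], [-1.14, 1.46], [-1.82, 2.27], [-1.45, 1.34], [-3.14, 3.14]. Speed limits (rad/s): [2.22, 2.22, 2.79, 3.14, 3.14, 3.14].

## Interface

Orientations are given as a unit quaternion [x, y, z, w].
In Python, from cell import robot, vision gives the robot as it stands.
- The arm moves only by the tool send_rows, never from a script. Its argument "targets" is a list of rows, each a list of 7 numbers: the turn, a rotation vector about the tool's x, y, z scaled (see below), then the shift along the tool's x, y, z scaled (see below), then the closure, from 0 (fully open) to 1 (shut). A call has exactly 8 rows; each row is the pose to reach, as a shift and turn from the pose measured when the call began, along the tool's axes at that moment; what a row does not reach only later rows make up. The controller multiplies each number of a shift by 0.5 m and each number of a turn by 45 degrees. A row lasts 1/12 s, in which the tool goes at most 41.7 mm and 7.16 degrees, less where a joint would pass 70% of its speed; a pose out of reach is approached as far as the arm can. A call with a number of a shift or a turn outside -1 to 1 is refused whole. A call with a gripper value outside its range is refused whole. The fingers move at their own pace and stop on an object; "force" is the grip in N (left out, the last holds). Time passes only in rows, so rows that repeat a pose let the fingers close, or fill a call up. It gives the time, the measured TCP pose, the force and the opening at its end, in the units of the state.
- robot.read_state(): the state, without advancing time (a new reading comes with each control period).
- vision.get_image(name): name is "side" or "top" or "wrist"; returns a dict with "frame" (420x560x3 uint8, red, green, blue), "fovy" (degrees; the focal length in pixels is half the picture's height over the tangent of half this angle, whatever the lens; pixels are square), "cx", "cy" (the principal point, pixels), "T" (4x4, takes a point from camera to world coordinates); the wrist camera has in their place "T_tool_cam" (4x4, takes a point from camera to tool coordinates, whose origin is the TCP and whose axes are the tool frame's). Camera axes: x right, y up, looking along -z (the intrinsics and any distortion apply to the point x, -y, -z); pixel columns grow to the right and rows downward; lengths in m; the calibration is good to about 2 mm. A picture is of the moment at which its call begins: read the wrist's pose just before it. There is no depth.
- robot.hand_in(): hands the job in, once; it reports no verdict.
The state is a dict: "time": time; "joint_pos": joint angles; "qd": joint speeds; "joint_torque": joint torques, N m; "position": TCP position; "tool_rot": TCP orientation; "ft_force": force on the tool from outside, world axes, zero at the start; "torque": the same for the moment, N m; "opening": finger opening in m.
Only numpy, scipy, OpenCV 4.12 (cv2) and the standard library are available. Lean on these libraries where they do the work, as an engineer would, in place of code of your own. Each camera call takes 0.05 s, during which the arm holds its last target.

## Working session

There is one attempt and no reset: what is moved stays moved. The work goes in short steps, Python scripts to look and compute and a tool call to move; the robot and the scene stay as the last step left them, time stands still between calls to the robot, and variables do not carry over. Pictures are saved under pics/ and viewed, and the job is handed in when it is done.

Besides the shell and the picture viewer there is one more tool, called after ">>>" as name(argument=value, ...), one argument or row to a line, values as JSON. send_rows: Moves the arm, as the interface text tells. Shifts and turns lie within -1 to 1; 1 stands for 0.5 m of shift or 45 degrees of turn. Its arguments: {"type":"object","properties":{"targets":{"type":"array"},"force":{"type":"number"}},"required":["targets"]}

```bash
ls; mkdir -p pics; python3 - <<'E'
from cell import robot, vision
import cv2,numpy as np,pickle
s=robot.read_state();print(s)
d={}
for n in ["side","top","wrist"]:
    im=vision.get_image(n);d[n]=im
    print(n,{k:(np.round(v,4).tolist() if k!='frame' else v.shape) for k,v in im.items()})
    cv2.imwrite(f"pics/{n}0.png",im["frame"][:,:,::-1])
pickle.dump(d,open("d0.pkl","wb"))
E
```

```text
pics
{'time': 0.0, 'joint_pos': array([ 1.14301038e+00,  2.38755803e-01, -1.42780296e-02,  1.31920409e+00,
        1.56816390e-05,  1.57082164e+00]), 'qd': array([ 1.44000724e-04,  2.14843661e-05, -8.96813182e-04, -1.12116544e-03,
       -5.06014585e-05,  9.07589635e-04]), 'joint_torque': array([-2.97218685e-03, -5.38784802e+01,  3.46444309e+01,  1.80960854e-02,
       -1.86985349e-04,  3.40664303e-05]), 'position': array([0.21761688, 0.47730021, 0.23068148]), 'tool_rot': array([ 0.69148803, -0.15021687,  0.14998967, -0.69049424]), 'ft_force': array([1.05342949, 1.18498547, 0.5588999 ]), 'torque': array([-0.00074034, -0.01064068,  0.06368708]), 'opening': 0.0854681809920899}
side {'frame': (420, 560, 3), 'fovy': 57.6589, 'cx': 285.5526, 'cy': 209.4377, 'T': [[-0.985, 0.1208, -0.1229, 0.4643], [-0.1716, -0.6241, 0.7622, 0.7924], [0.0153, 0.7719, 0.6355, 0.756], [0.0, 0.0, 0.0, 1.0]]}
top {'frame': (420, 560, 3), 'fovy': 56.9974, 'cx': 282.3048, 'cy': 199.6689, 'T': [[-0.0244, 0.9972, -0.0713, 0.4873], [-0.9997, -0.0248, -0.005, -0.007], [-0.0067, 0.0711, 0.9974, 1.1538], [0.0, 0.0, 0.0, 1.0]]}
wrist {'frame': (420, 560, 3), 'fovy': 62.1999, 'cx': 283.2532, 'cy': 206.8587, 'T_tool_cam': [[-0.0002, -0.9613, -0.2755, -0.069], [-0.0001, 0.2755, -0.9613, -0.1422], [1.0, -0.0002, -0.0001, -0.0007], [0.0, 0.0, 0.0, 1.0]]}
```

View pics/side0.png

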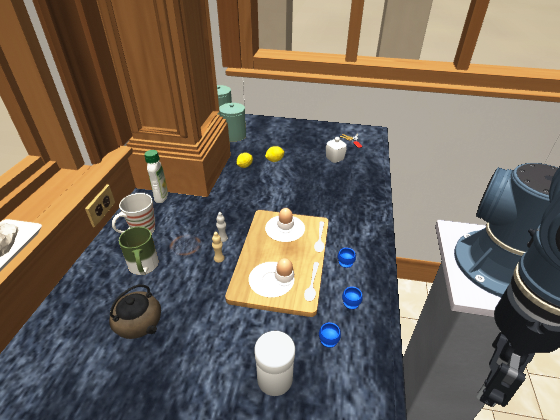

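View pics/top0.png

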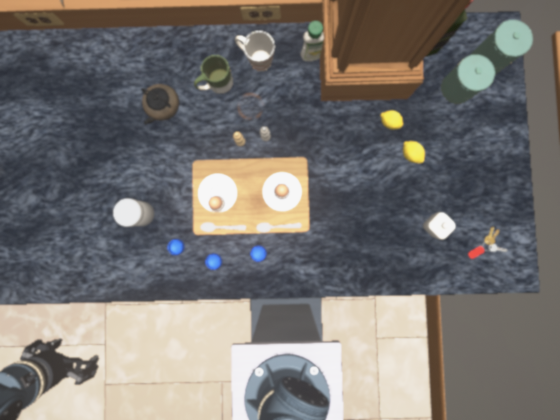

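View pics/wrist0.png

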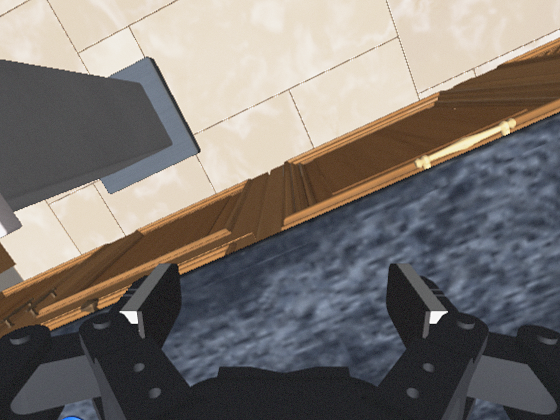

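```bash
cat > h.py <<'E'
import numpy as np,cv2
from scipy.spatial.transform import Rotation as R
def Tt(s):
    T=np.eye(4);T[:3,:3]=R.from_quat(s['tool_rot']).as_matrix();T[:3,3]=s['position'];return T
def camT(im,s=None): return im['T'] if 'T' in im else Tt(s)@im['T_tool_cam']
def K(im):
    f=im['frame'].shape[0]/2/np.tan(np.radians(im['fovy'])/2);return f
def ray(im,T,u,v):
    f=K(im);d=np.array([(u-im['cx'])/f,-(v-im['cy'])/f,-1.]);return T[:3,3],T[:3,:3]@d
def onz(im,T,u,v,z):
    o,d=ray(im,T,u,v);return o+d*(z-o[2])/d[2]
def proj(im,T,p):
    q=T[:3,:3].T@(np.asarray(p)-T[:3,3]);f=K(im);return im['cx']+f*q[0]/-q[2],im['cy']-f*q[1]/-q[2]
E
python3 - <<'E'
from h import *;import pickle
from cell import robot
s=robot.read_state();print(Tt(s).round(3))
d=pickle.load(open('d0.pkl','rb'));print({n:list(d[n]) for n in d})
for n in('top','side'):
    im=d[n];T=camT(im);f=im['frame'];hsv=cv2.cvtColor(f,cv2.COLOR_RGB2HSV)
    m=cv2.inRange(hsv,(0,0,195),(180,60,255))
    k,lab,st,c=cv2.connectedComponentsWithStats(m)
    for i in range(1,k):
        if 300<st[i,4]<3000:
            cn=max(cv2.findContours((lab==i).astype(np.uint8),0,1)[0],key=cv2.contourArea)
            h=cv2.convexHull(cn)[:,0]
            P=np.array([onz(im,T,u,v,.030)[:2] for u,v in h],np.float32)
            (c2,r)=cv2.minEnclosingCircle(P);print(n,'white',st[i],np.round(c2,4),round(r,4))
    m=cv2.inRange(hsv,(5,60,90),(16,190,255))
    k,lab,st,c=cv2.connectedComponentsWithStats(m)
    for i in range(1,k):
        if 60<st[i,4]<500: print(n,'egg',st[i],c[i].round(1),onz(im,T,*c[i],.076).round(4))
    g=f[140:250,180:320] if n=='top' else f[190:320,210:350]
    cv2.imwrite(f'pics/{n}z.png',cv2.resize(g,None,fx=4,fy=4,interpolation=2)[:,:,::-1])
E
```

```text
[[ 0.91  -0.     0.415  0.218]
 [-0.415 -0.001  0.91   0.477]
 [ 0.    -1.    -0.001  0.231]
 [ 0.     0.     0.     1.   ]]
{'side': ['frame', 'fovy', 'cx', 'cy', 'T'], 'top': ['frame', 'fovy', 'cx', 'cy', 'T'], 'wrist': ['frame', 'fovy', 'cx', 'cy', 'T_tool_cam']}
top white [498  25  23  29 343] [ 1.0336 -0.6981] 0.0467
top white [460  57  33  32 796] [ 0.9333 -0.5854] 0.0497
top white [ 197  173   41   40 1131] [0.5929 0.1886] 0.059
top white [ 262  172   40   40 1140] [ 5.927e-01 -2.000e-04] 0.059
top white [114 199  27  27 582] [0.5429 0.4519] 0.0403
top white [429 213  26  26 461] [ 0.4817 -0.4597] 0.0369
top egg [554  30   6  62 219] [557.5  54. ] [ 0.9619 -0.7975  0.076 ]
top egg [144  94  33  24 245] [162.  108.3] [0.8334 0.3345 0.076 ]
top egg [192 157 117  28 301] [248.7 161.7] [0.6738 0.0903 0.076 ]
top egg [236 172  17   7  64] [244.  174.4] [0.6381 0.1042 0.076 ]
top egg [275 185  13  12  66] [280.9 191.5] [0.5872 0.0019 0.076 ]
top egg [249 193  18  17 203] [257.3 201.5] [0.561  0.0685 0.076 ]
top egg [209 197  13  13  67] [216.2 203.8] [0.5574 0.1833 0.076 ]
top egg [
[... 574 characters left out ...]
   46   36 1120] [0.5938 0.19  ] 0.0569
side white [ 398  278   35   78 1366] [0.2463 0.2357] 0.1116
side white [ 255  331   40   38 1194] [0.5498 0.3737] 0.043
side white [ 474  348   86   72 2784] [0.0644 0.3542] 0.1371
side egg [180   0  19 118 259] [188.8  57. ] [ 1.3289 -1.1964  0.076 ]
side egg [127 205  26  14  78] [140.4 214.4] [0.9822 0.0734 0.076 ]
side egg [279 208  14  16 129] [285.6 217.4] [0.5899 0.0105 0.076 ]
side egg [126 216  28  10  71] [140.6 222.4] [0.9665 0.1038 0.076 ]
side egg [277 261  16  16 152] [284.7 269.6] [0.5597 0.1966 0.076 ]
side egg [226 299  92  18 360] [271.  308.4] [0.5693 0.3096 0.076 ]
side egg [110 301  46  30 256] [134.7 319.9] [0.8395 0.3886 0.076 ]
```

```bash
python3 -c "
import cv2,numpy as np
a=cv2.imread('pics/topz.png');b=cv2.imread('pics/sidez.png');a=cv2.resize(a,(400,314));b=cv2.resize(b,(400,371));c=np.zeros((371,800,3),np.uint8);c[:314,:400]=a;c[:,400:]=b;cv2.imwrite('pics/zz.png',c)"
```

```text
(no output)
```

View pics/zz.png

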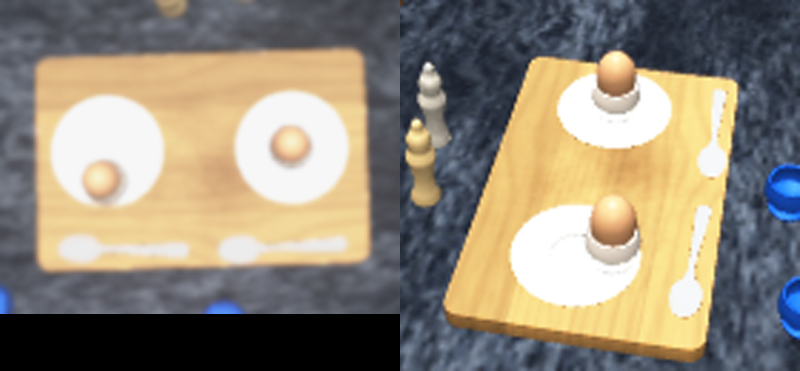

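>>> send_rows(
  targets=[
    [0,0.16,0,0.1,0,-0.035,0.3],
    [0,0.32,0,0.2,0,-0.07,0.5],
    [0,0.48,0,0.28,0,-0.1,0.7],
    [0,0.64,0,0.36,0,-0.13,0.7],
    [0,0.8,0,0.44,0.01,-0.155,0.7],
    [0,0.96,0,0.52,0.02,-0.18,0.7],
    [0,1,0,0.6,0.03,-0.21,0.7],
    [0,1,0,0.65,0.04,-0.23,0.7],
  ],
)

```text
time: 0.82
position: [0.4581, 0.2452, 0.2128]
tool_rot: [0.581, -0.404, 0.404, -0.58]
ft_force: [0.3, 1.1, -0.4]
opening: 0.0253
```

```bash
cat > st.py <<'E'
from h import *
from cell import robot
s=robot.read_state();print(round(s['time'],2),'j',s['joint_pos'].round(3),'ft',s['ft_force'].round(2),'op',round(s['opening'],4));print(Tt(s).round(4))
E
python3 st.py
```

```text
0.82 j [ 4.920e-01  2.360e-01 -6.400e-02  1.271e+00 -1.000e-03  1.708e+00] ft [ 0.31  1.06 -0.43] op 0.0253
[[ 3.474e-01  1.000e-04  9.377e-01  4.581e-01]
 [-9.377e-01 -7.000e-04  3.474e-01  2.452e-01]
 [ 7.000e-04 -1.000e+00 -2.000e-04  2.128e-01]
 [ 0.000e+00  0.000e+00  0.000e+00  1.000e+00]]
```

>>> send_rows(
  targets=[
    [0,-0.16,0,0.04,0,0.04,0.7],
    [0,-0.32,0,0.08,0,0.08,0.7],
    [0,-0.48,0,0.12,0,0.12,0.7],
    [0,-0.64,0,0.16,0,0.16,0.7],
    [0,-0.8,0,0.2,0,0.2,0.7],
    [0,-0.96,0,0.216,0.02,0.24,0.7],
    [0,-1,0,0.216,0.02,0.24,0.7],
    [0,-1,0,0.216,0.02,0.24,0.7],
  ],
)

```text
time: 1.48
position: [0.6087, 0.1849, 0.2012]
tool_rot: [0.691, -0.152, 0.15, -0.69]
ft_force: [-0.9, 0.8, -0.7]
opening: 0.0257
```

>>> send_rows(
  targets=[
    [0,-0.15,0,0,0,0,0.7],
    [0,-0.3,0,0,0,0,0.7],
    [0,-0.45,0,0,0,0,0.7],
    [0,-0.6,0,0,0,0,0.7],
    [0,-0.73,0,0,0,0,0.7],
    [0,-0.73,0,0,0,0,0.7],
    [0,-0.73,0,0,0,0,0.7],
    [0,-0.73,0,0,0,0,0.7],
  ],
)

```text
time: 2.15
position: [0.6084, 0.1851, 0.2014]
tool_rot: [0.706, 0.048, -0.05, -0.705]
ft_force: [-0.4, 0.1, 0.9]
opening: 0.0256
```

```bash
python3 st.py; cat > look.py <<'E'
import sys,pickle
from h import *
from cell import robot,vision
n=sys.argv[1];out={}
for c in sys.argv[2].split(','):
    s=robot.read_state();im=vision.get_image(c);cv2.imwrite(f'pics/{c}{n}.png',im['frame'][:,:,::-1]);out[c]=(im,s)
pickle.dump(out,open(f'd{n}.pkl','wb'))
E
python3 look.py 1 wrist
```

```text
2.15 j [ 2.960e-01  4.430e-01  2.150e-01  1.345e+00 -1.000e-03  1.560e-01] ft [-0.42  0.07  0.9 ] op 0.0256
[[ 0.9903 -0.0021 -0.1388  0.6084]
 [ 0.1388 -0.0013  0.9903  0.1851]
 [-0.0023 -1.     -0.001   0.2014]
 [ 0.      0.      0.      1.    ]]
```

View pics/wrist1.png

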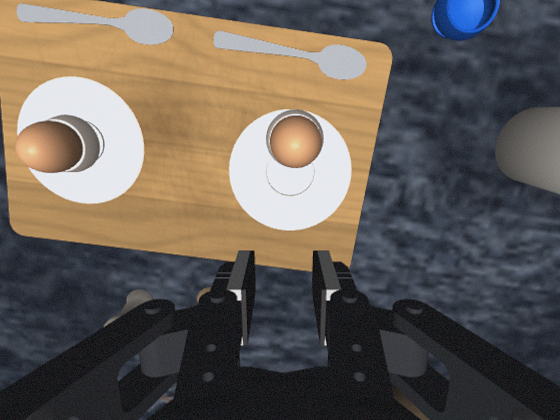

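```bash
cat > meas.py <<'E'
import sys,pickle
from h import *
im,s=pickle.load(open(f'd{sys.argv[1]}.pkl','rb'))['wrist'];T=camT(im,s);f=im['frame']
hsv=cv2.cvtColor(f,cv2.COLOR_RGB2HSV)
u0,v0=proj(im,T,(.593,.189,.03));print('exp saucer px',u0,v0)
def circ(P):
    P=np.asarray(P);A=np.c_[2*P,np.ones(len(P))];x=np.linalg.lstsq(A,(P**2).sum(1),rcond=None)[0];return x[:2],np.sqrt(x[2]+x[:2]@x[:2])
m=cv2.inRange(hsv,(0,0,150),(180,45,255));k,lab,st,c=cv2.connectedComponentsWithStats(m)
i=min([j for j in range(1,k) if st[j,4]>2000],key=lambda j:np.hypot(c[j][0]-u0,c[j][1]-v0))
cn=max(cv2.findContours((lab==i).astype(np.uint8),0,1)[0],key=cv2.contourArea)
h=cv2.convexHull(cn)[:,0]
P=[onz(im,T,u,v,.030)[:2] for u,v in h];cs,r=circ(P);print('saucer',cs.round(4),r.round(4),'px',st[i])
m=cv2.inRange(hsv,(5,70,60),(18,255,255));m=cv2.morphologyEx(m,cv2.MORPH_OPEN,np.ones((5,5)))
k,lab,st,c=cv2.connectedComponentsWithStats(m)
for j in range(1,k):
    if 800<st[j,4]<6000:
        cn=max(cv2.findContours((lab==j).astype(np.uint8),0,1)[0],key=cv2.contourArea)
        e=cv2.minEnclosingCircle(cn);print('egg',e,'at z.076',onz(im,T,*e[0],.076).round(4))
if len(sys.argv)>2:
    z=6;x,y=int(u0)-65,int(v0)-75;x=max(x,0);y=max(y,0)
    g=cv2.resize(f[y:y+98,x:x+130],None,fx=z,fy=z,interpolation=2)
    g=cv2.createCLAHE(3,(4,4)).apply(cv2.cvtColor(g,cv2.COLOR_RGB2GRAY));print('crop',x,y,z)
    cv2.imwrite(f'pics/c{sys.argv[1]}.png',g)
E
python3 meas.py 1 c
```

```text
exp saucer px 291.1851933083668 170.22083332210786
saucer [0.595  0.1881] 0.0556 px [ 229  109  122  122 9240]
egg ((295.23974609375, 141.550537109375), 25.99028968811035) at z.076 [0.5631 0.1867 0.076 ]
crop 226 95 6
```

View pics/c1.png

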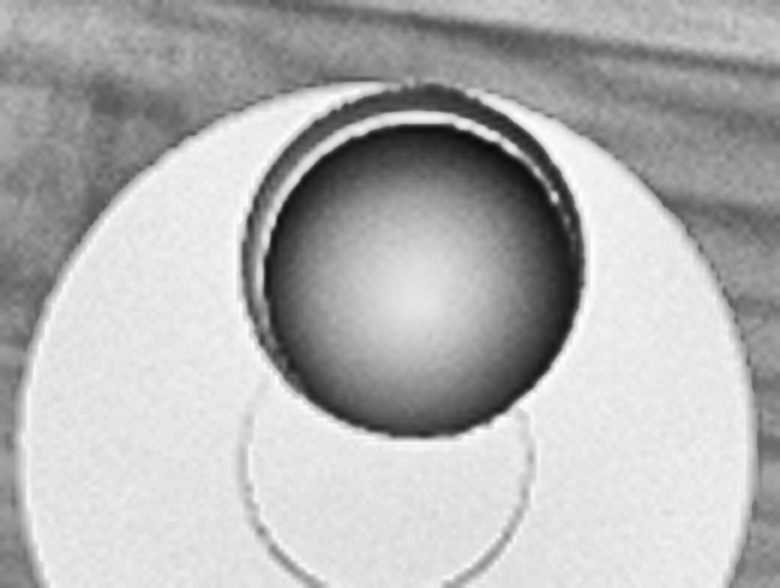

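```bash
python3 - <<'E'
import pickle
from h import *
im,s=pickle.load(open('d1.pkl','rb'))['wrist'];T=camT(im,s)
a=onz(im,T,294.7,137.5,.0485);print(a,onz(im,T,266,137.5,.0485)-onz(im,T,323.5,137.5,.0485))
w=onz(im,T,290.5,171.5,.03);print('well',w)
d=w-a;print(d,np.hypot(*d[:2]),np.degrees(np.arctan2(d[1],d[0])))
d=np.array([.595,.1881])-a[:2];print(d,np.hypot(*d),np.degrees(np.arctan2(d[1],d[0])))
E
```

```text
[0.56219147 0.18704676 0.0485    ] [ 0.00667459 -0.04752053  0.        ]
well [0.59425043 0.18855277 0.03      ]
[ 0.03205896  0.00150602 -0.0185    ] 0.032094318820614656 2.6895768801893287
[0.03280853 0.00105324] 0.032825431424078184 1.8387181969975084
```

>>> send_rows(
  targets=[
    [0,0.04,-0.06,-0.07,0,0.01,0.7],
    [0,0.08,-0.12,-0.14,0,0.02,0.7],
    [0,0.13,-0.22,-0.215,0,0.031,0.7],
    [0,0.13,-0.22,-0.215,0.03,0.031,0.7],
    [0,0.13,-0.22,-0.215,0.1,0.031,0.7],
    [0,0.13,-0.22,-0.215,0.16,0.031,0.7],
    [0,0.13,-0.22,-0.215,0.2,0.031,0.7],
    [0,0.13,-0.22,-0.215,0.2,0.031,0.7],
  ],
)

```text
time: 2.87
position: [0.4967, 0.1843, 0.0981]
tool_rot: [-0.701, -0.071, -0.045, 0.708]
ft_force: [-1.1, 0.4, -0.7]
opening: 0.0258
```

```bash
python3 st.py; python3 look.py 2 wrist,side
```

```text
2.87 j [ 0.384  0.223 -0.414  0.777 -0.05   0.345] ft [-1.09  0.43 -0.65] op 0.0258
[[ 0.9859  0.1636 -0.0364  0.4967]
 [ 0.0349  0.0118  0.9993  0.1843]
 [ 0.1639 -0.9865  0.0059  0.0981]
 [ 0.      0.      0.      1.    ]]
```

View pics/wrist2.png

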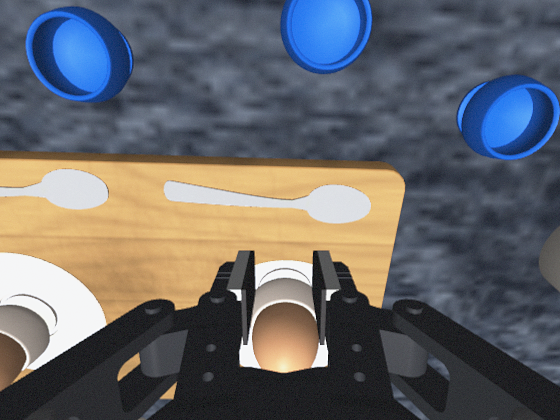

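View pics/side2.png

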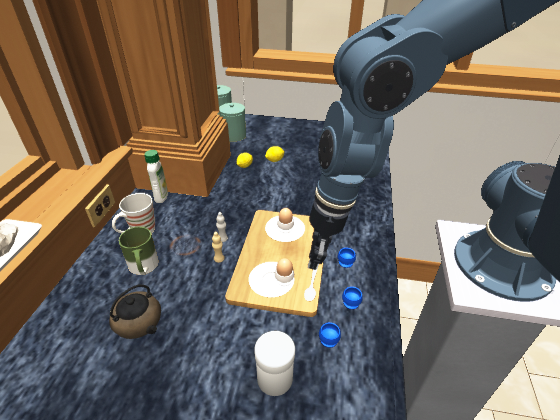

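>>> send_rows(
  targets=[
    [0,0,0,-0.002,0.02,0,0.7],
    [0,0,0,-0.004,0.04,0,0.7],
    [0,0,0,-0.006,0.06,0,0.7],
    [0,0,0,-0.008,0.08,0,0.7],
    [0,0,0,-0.01,0.095,0,0.7],
    [0,0,0,-0.012,0.109,0.001,0.7],
    [0,0,0,-0.012,0.109,0.001,0.7],
    [0,0,0,-0.012,0.109,0.001,0.7],
  ],
)

```text
time: 3.63
position: [0.5028, 0.1863, 0.0471]
tool_rot: [-0.701, -0.072, -0.047, 0.708]
ft_force: [-0.3, -0.3, -0.2]
opening: 0.0254
```

```bash
python3 st.py; python3 look.py 3 wrist
```

```text
3.63 j [ 0.384  0.287 -0.482  0.64  -0.05   0.343] ft [-0.32 -0.31 -0.18] op 0.0254
[[ 0.9851  0.1681 -0.0369  0.5028]
 [ 0.0351  0.0135  0.9993  0.1863]
 [ 0.1685 -0.9857  0.0074  0.0471]
 [ 0.      0.      0.      1.    ]]
```

View pics/wrist3.png

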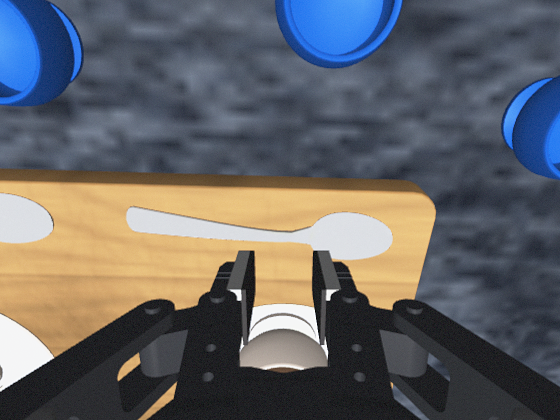

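>>> send_rows(
  targets=[
    [0,0,0,0,0.006,0,0.7],
    [0,0,0,0.006,0.008,0,0.7],
    [0,0,0,0.014,0.009,0,0.7],
    [0,0,0,0.022,0.01,0,0.7],
    [0,0,0,0.03,0.012,0,0.7],
    [0,0,0,0.038,0.013,0,0.7],
    [0,0,0,0.042,0.0133,0,0.7],
    [0,0,0,0.042,0.0133,0,0.7],
  ],
)

```text
time: 4.35
position: [0.5255, 0.1872, 0.0445]
tool_rot: [-0.701, -0.073, -0.047, 0.708]
ft_force: [0.1, -0.2, 0.2]
opening: 0.0256
```

```bash
python3 st.py; python3 look.py 4 wrist,side
python3 - <<'E'
import cv2
a=cv2.imread('pics/side4.png')[220:320,220:360];cv2.imwrite('pics/s4.png',cv2.resize(a,None,fx=5,fy=5,interpolation=2))
E
```

```text
4.35 j [ 0.369  0.321 -0.438  0.648 -0.048  0.329] ft [ 0.12 -0.17  0.17] op 0.0256
[[ 0.9849  0.169  -0.0366  0.5255]
 [ 0.0348  0.0138  0.9993  0.1872]
 [ 0.1694 -0.9855  0.0077  0.0445]
 [ 0.      0.      0.      1.    ]]
```

View pics/s4.png

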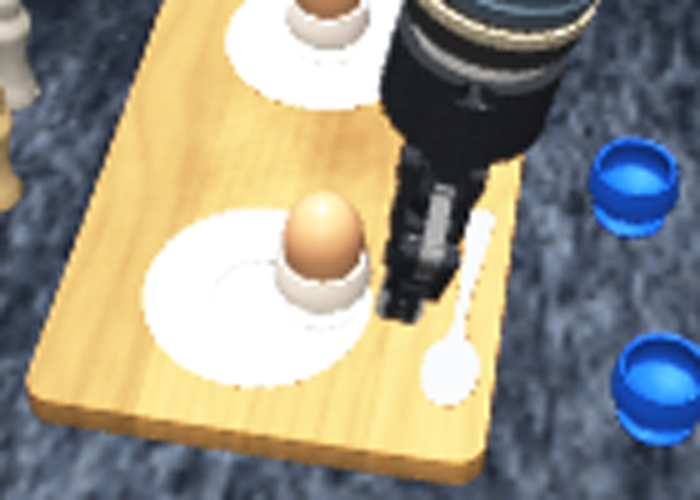

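View pics/wrist4.png

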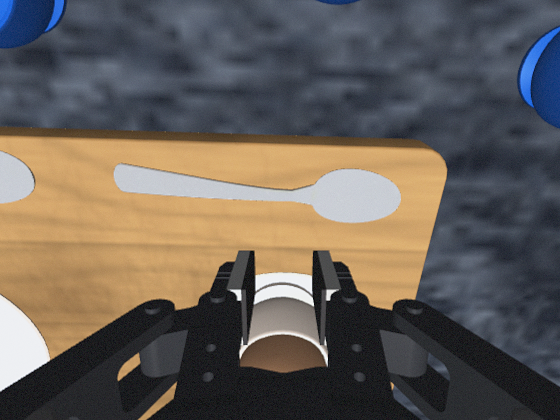

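>>> send_rows(
  targets=[
    [0,0,0,0.005,0.0008,0,0.7],
    [0,0,0,0.01,0.0017,0,0.7],
    [0,0,0,0.014,0.0024,0,0.7],
    [0,0,0,0.018,0.003,0,0.7],
    [0,0,0,0.022,0.0037,0,0.7],
    [0,0,0,0.026,0.0044,0,0.7],
    [0,0,0,0.03,0.0051,0,0.7],
    [0,0,0,0.03,0.0051,0,0.7],
  ],
)

```text
time: 5.12
position: [0.5404, 0.1878, 0.0444]
tool_rot: [-0.701, -0.073, -0.047, 0.708]
ft_force: [-0.1, -0.6, -0.4]
opening: 0.0254
```

```bash
python3 st.py; python3 look.py 5 wrist,side
python3 - <<'E'
import cv2
a=cv2.imread('pics/side5.png')[220:320,220:360];cv2.imwrite('pics/s5.png',cv2.resize(a,None,fx=5,fy=5,interpolation=2))
E
```

```text
5.12 j [ 0.359  0.341 -0.405  0.66  -0.047  0.319] ft [-0.07 -0.65 -0.43] op 0.0254
[[ 0.985   0.1688 -0.0367  0.5404]
 [ 0.0349  0.0137  0.9993  0.1878]
 [ 0.1691 -0.9856  0.0076  0.0444]
 [ 0.      0.      0.      1.    ]]
```

View pics/s5.png

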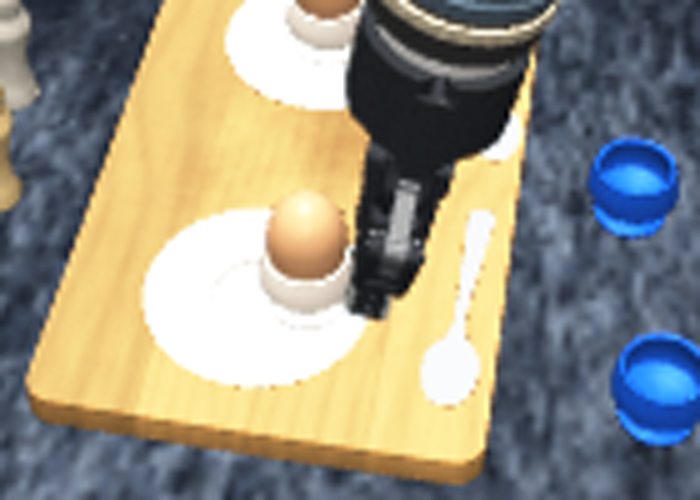

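View pics/wrist5.png

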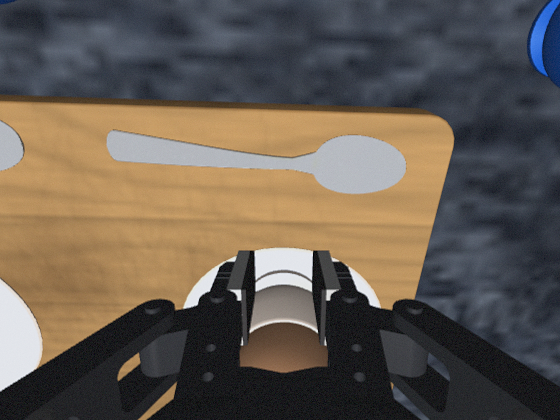

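>>> send_rows(
  targets=[
    [0,0,0,0.003,0.0005,0,0.7],
    [0,0,0,0.006,0.001,0,0.7],
    [0,0,0,0.009,0.0015,0,0.7],
    [0,0,0,0.012,0.002,0,0.7],
    [0,0,0,0.014,0.0024,0,0.7],
    [0,0,0,0.016,0.0027,0,0.7],
    [0,0,0,0.018,0.0031,0,0.7],
    [0,0,0,0.018,0.0031,0,0.7],
  ],
)

```text
time: 5.88
position: [0.5494, 0.1881, 0.0443]
tool_rot: [-0.701, -0.073, -0.047, 0.708]
ft_force: [-1.0, -0.0, 1.0]
opening: 0.0258
```

```bash
python3 st.py; python3 look.py 6 wrist,side
python3 - <<'E'
import cv2
a=cv2.imread('pics/side6.png')[220:320,220:360];cv2.imwrite('pics/s6.png',cv2.resize(a,None,fx=5,fy=5,interpolation=2))
E
```

```text
5.88 j [ 0.354  0.354 -0.385  0.668 -0.046  0.314] ft [-0.95 -0.04  1.01] op 0.0258
[[ 0.985   0.1686 -0.0366  0.5494]
 [ 0.0348  0.0137  0.9993  0.1881]
 [ 0.169  -0.9856  0.0076  0.0443]
 [ 0.      0.      0.      1.    ]]
```

View pics/s6.png

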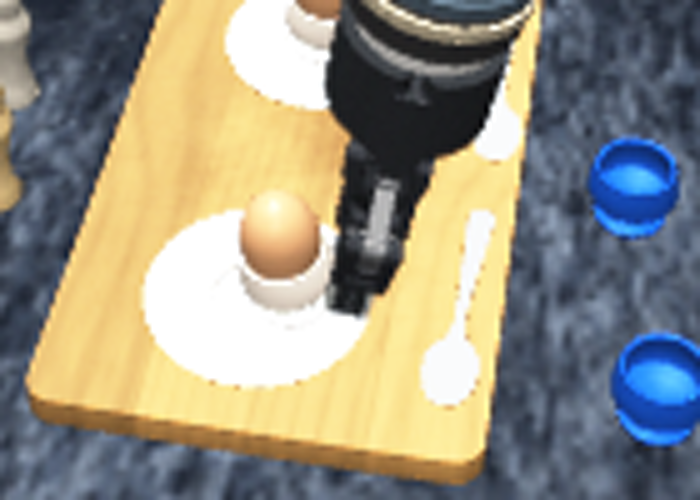

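View pics/wrist6.png

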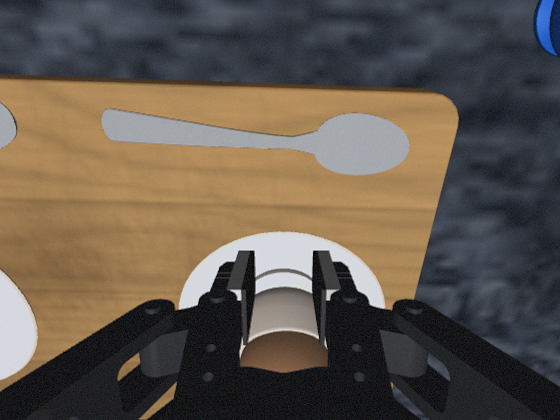

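>>> send_rows(
  targets=[
    [0,0,0,0.002,0.0003,0,0.7],
    [0,0,0,0.004,0.0007,0,0.7],
    [0,0,0,0.006,0.001,0,0.7],
    [0,0,0,0.008,0.0014,0,0.7],
    [0,0,0,0.01,0.0017,0,0.7],
    [0,0,0,0.012,0.002,0,0.7],
    [0,0,0,0.014,0.0024,0,0.7],
    [0,0,0,0.014,0.0024,0,0.7],
  ],
)

```text
time: 6.65
position: [0.5568, 0.1883, 0.0443]
tool_rot: [-0.701, -0.073, -0.047, 0.708]
ft_force: [-0.2, 1.7, -0.5]
opening: 0.0256
```

```bash
python3 st.py; python3 look.py 7 wrist,side
python3 - <<'E'
import cv2
a=cv2.imread('pics/side7.png')[220:320,220:360];cv2.imwrite('pics/s7.png',cv2.resize(a,None,fx=5,fy=5,interpolation=2))
E
```

```text
6.65 j [ 0.35   0.364 -0.369  0.674 -0.045  0.31 ] ft [-0.22  1.73 -0.52] op 0.0256
[[ 0.9849  0.169  -0.0366  0.5568]
 [ 0.0347  0.0137  0.9993  0.1883]
 [ 0.1694 -0.9855  0.0076  0.0443]
 [ 0.      0.      0.      1.    ]]
```

View pics/s7.png

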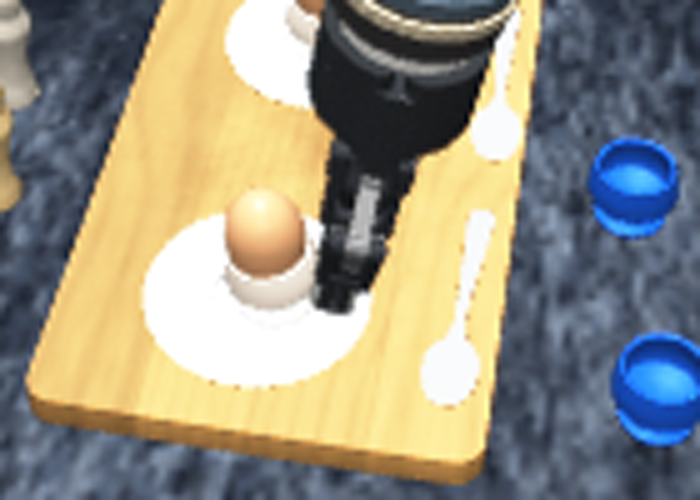

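View pics/wrist7.png

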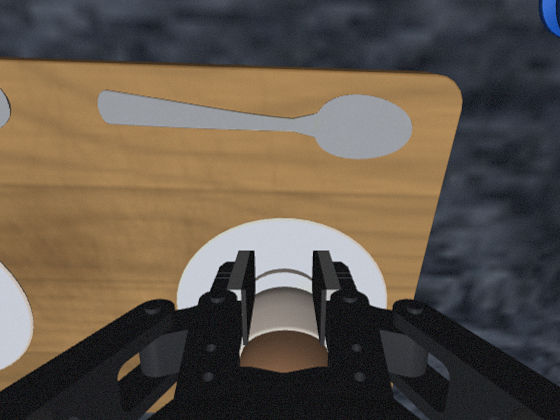

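>>> send_rows(
  targets=[
    [0,0,0,0.001,0.0002,0,0.7],
    [0,0,0,0.002,0.0003,0,0.7],
    [0,0,0,0.003,0.0005,0,0.7],
    [0,0,0,0.004,0.0007,0,0.7],
    [0,0,0,0.005,0.0009,0,0.7],
    [0,0,0,0.006,0.001,0,0.7],
    [0,0,0,0.007,0.0012,0,0.7],
    [0,0,0,0.007,0.0012,0,0.7],
  ],
)

```text
time: 7.42
position: [0.5603, 0.1885, 0.0443]
tool_rot: [-0.701, -0.073, -0.047, 0.708]
ft_force: [-0.7, -0.8, -0.2]
opening: 0.0254
```

```bash
python3 st.py; python3 look.py 8 wrist,side
python3 - <<'E'
import cv2
a=cv2.imread('pics/side8.png')[220:320,220:360];cv2.imwrite('pics/s8.png',cv2.resize(a,None,fx=5,fy=5,interpolation=2))
E
```

```text
7.42 j [ 0.348  0.368 -0.361  0.677 -0.045  0.308] ft [-0.69 -0.78 -0.24] op 0.0254
[[ 0.9849  0.1691 -0.0366  0.5603]
 [ 0.0348  0.0137  0.9993  0.1885]
 [ 0.1694 -0.9855  0.0076  0.0443]
 [ 0.      0.      0.      1.    ]]
```

View pics/s8.png

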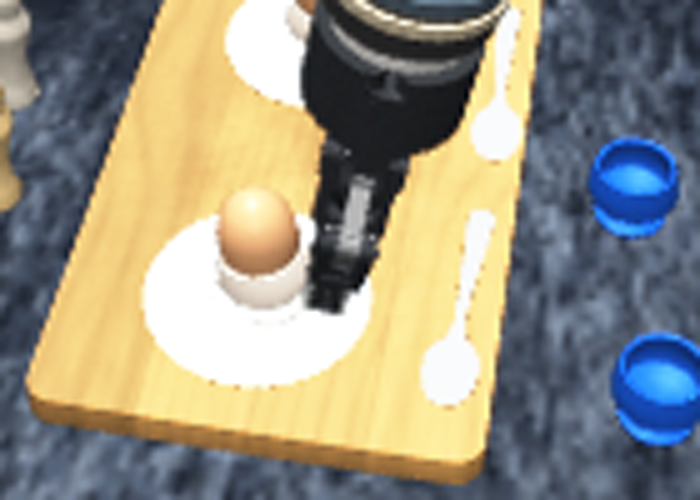

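View pics/wrist8.png

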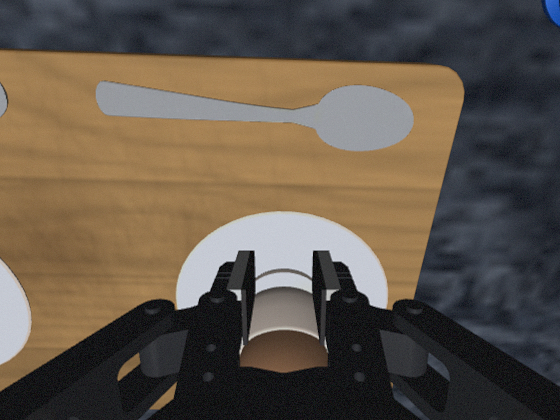

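>>> send_rows(
  targets=[
    [0,0,0,0.001,0.0002,0,0.7],
    [0,0,0,0.002,0.0003,0,0.7],
    [0,0,0,0.003,0.0005,0,0.7],
    [0,0,0,0.004,0.0007,0,0.7],
    [0,0,0,0.005,0.0009,0,0.7],
    [0,0,0,0.005,0.0009,0,0.7],
    [0,0,0,0.005,0.0009,0,0.7],
    [0,0,0,0.005,0.0009,0,0.7],
  ],
)

```text
time: 8.18
position: [0.5628, 0.1885, 0.0443]
tool_rot: [-0.701, -0.073, -0.047, 0.708]
ft_force: [-1.0, -0.3, -0.5]
opening: 0.0257
```

```bash
python3 st.py; python3 look.py 9 wrist,side
python3 - <<'E'
import cv2
a=cv2.imread('pics/side9.png')[220:320,220:360];cv2.imwrite('pics/s9.png',cv2.resize(a,None,fx=5,fy=5,interpolation=2))
E
```

```text
8.18 j [ 0.346  0.372 -0.356  0.679 -0.045  0.307] ft [-1.03 -0.27 -0.49] op 0.0257
[[ 0.9849  0.1691 -0.0365  0.5628]
 [ 0.0347  0.0136  0.9993  0.1885]
 [ 0.1695 -0.9855  0.0076  0.0443]
 [ 0.      0.      0.      1.    ]]
```

View pics/s9.png

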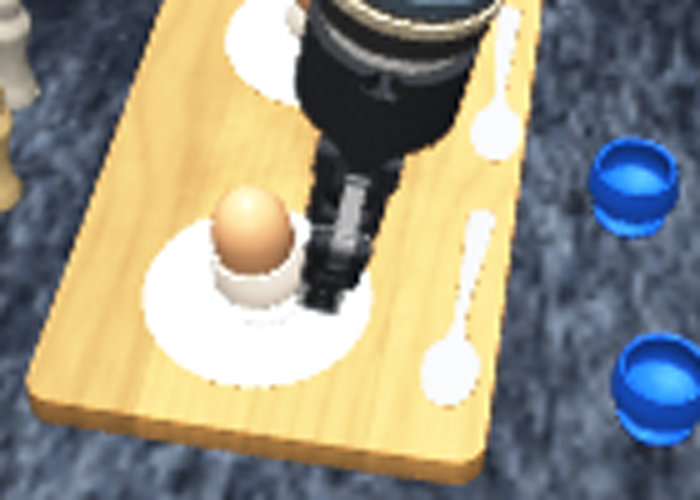

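View pics/wrist9.png

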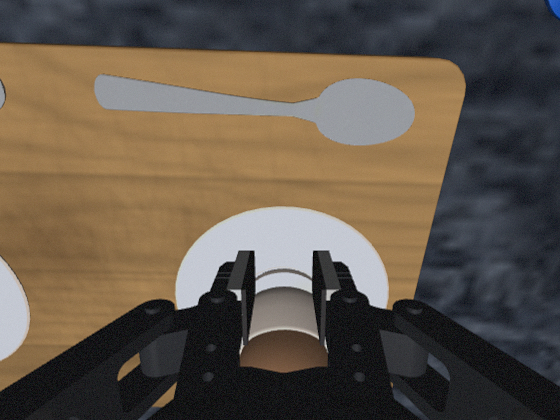

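>>> send_rows(
  targets=[
    [0,0,0,0.001,0.0002,0,0.7],
    [0,0,0,0.002,0.0003,0,0.7],
    [0,0,0,0.003,0.0005,0,0.7],
    [0,0,0,0.004,0.0007,0,0.7],
    [0,0,0,0.004,0.0007,0,0.7],
    [0,0,0,0.004,0.0007,0,0.7],
    [0,0,0,0.004,0.0007,0,0.7],
    [0,0,0,0.004,0.0007,0,0.7],
  ],
)

```text
time: 8.95
position: [0.5649, 0.1886, 0.0443]
tool_rot: [-0.701, -0.073, -0.047, 0.708]
ft_force: [-0.3, 0.2, 0.5]
opening: 0.0259
```

```bash
python3 st.py; python3 look.py 10 wrist,side
python3 - <<'E'
import cv2,numpy as np
o=[]
for i in (8,9,10):
    a=cv2.imread(f'pics/side{i}.png')[240:300,245:305];o.append(cv2.resize(a,(260,260),interpolation=2))
o2=[cv2.resize(cv2.imread(f'pics/wrist{i}.png')[240:380,230:335],(260,260)) for i in (8,9,10)]
cv2.imwrite('pics/s10.png',np.vstack([np.hstack(o),np.hstack(o2)]))
E
```

```text
8.95 j [ 0.345  0.374 -0.351  0.68  -0.044  0.306] ft [-0.31  0.15  0.48] op 0.0259
[[ 0.9849  0.1692 -0.0366  0.5649]
 [ 0.0347  0.0137  0.9993  0.1886]
 [ 0.1696 -0.9855  0.0076  0.0443]
 [ 0.      0.      0.      1.    ]]
```

View pics/s10.png

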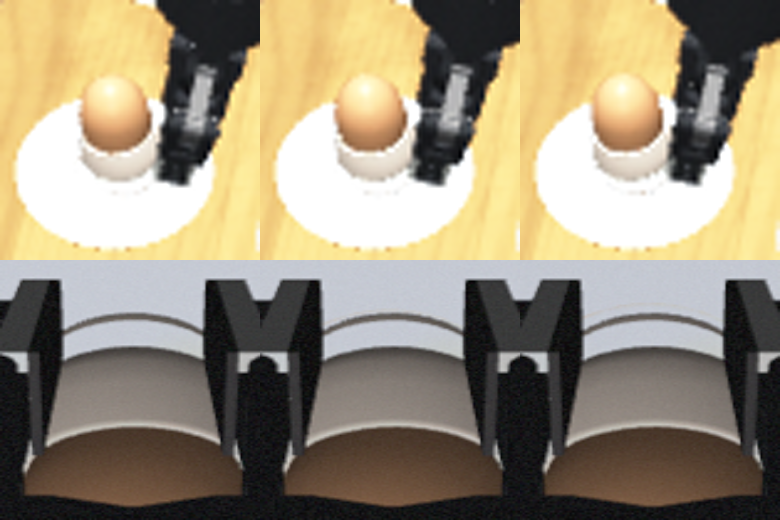

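>>> send_rows(
  targets=[
    [0,0,0,0.001,0.0002,0,0.7],
    [0,0,0,0.002,0.0003,0,0.7],
    [0,0,0,0.003,0.0005,0,0.7],
    [0,0,0,0.003,0.0005,0,0.7],
    [0,0,0,0.003,0.0005,0,0.7],
    [0,0,0,0.003,0.0005,0,0.7],
    [0,0,0,0.003,0.0005,0,0.7],
    [0,0,0,0.003,0.0005,0,0.7],
  ],
)

```text
time: 9.72
position: [0.5664, 0.1887, 0.0443]
tool_rot: [-0.701, -0.073, -0.047, 0.708]
ft_force: [-1.0, -0.0, 0.0]
opening: 0.0256
```

```bash
python3 st.py; python3 look.py 11 wrist,side
python3 - <<'E'
import cv2,numpy as np
o=[]
for i in (9,10,11):
    a=cv2.imread(f'pics/side{i}.png')[240:300,245:305];o.append(cv2.resize(a,(260,260),interpolation=2))
o2=[cv2.resize(cv2.imread(f'pics/wrist{i}.png')[240:380,230:335],(260,260)) for i in (9,10,11)]
cv2.imwrite('pics/s11.png',np.vstack([np.hstack(o),np.hstack(o2)]))
E
```

```text
9.72 j [ 0.344  0.377 -0.348  0.682 -0.044  0.305] ft [-1.   -0.    0.02] op 0.0256
[[ 0.9849  0.1692 -0.0365  0.5664]
 [ 0.0347  0.0136  0.9993  0.1887]
 [ 0.1696 -0.9855  0.0076  0.0443]
 [ 0.      0.      0.      1.    ]]
```

View pics/s11.png

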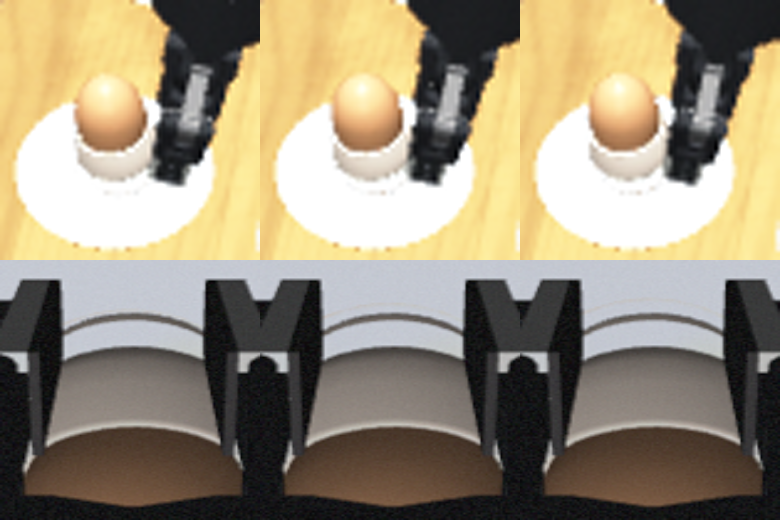

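>>> send_rows(
  targets=[
    [0,0,0,-0.004,-0.0007,0,0.7],
    [0,0,0,-0.01,-0.0017,0,0.7],
    [0,0,0,-0.016,-0.0027,0,0.7],
    [0,0,0,-0.02,-0.0034,0,0.7],
    [0,0,0,-0.02,-0.0034,0,0.7],
    [0,0,0,-0.02,-0.0034,0,0.7],
    [0,0,0,-0.02,-0.0034,0,0.7],
    [0,0,0,-0.02,-0.0034,0,0.7],
  ],
)

```text
time: 10.48
position: [0.5564, 0.1884, 0.0444]
tool_rot: [-0.701, -0.073, -0.048, 0.708]
ft_force: [0.3, 0.2, -0.5]
opening: 0.0254
```

```bash
python3 st.py; python3 look.py 12 wrist,side
python3 - <<'E'
import cv2,numpy as np
o=[]
for i in (10,11,12):
    a=cv2.imread(f'pics/side{i}.png')[240:300,245:305];o.append(cv2.resize(a,(260,260),interpolation=2))
o2=[cv2.resize(cv2.imread(f'pics/wrist{i}.png')[240:380,230:335],(260,260)) for i in (10,11,12)]
cv2.imwrite('pics/s12.png',np.vstack([np.hstack(o),np.hstack(o2)]))
E
```

```text
10.48 j [ 0.35   0.363 -0.371  0.673 -0.045  0.31 ] ft [ 0.31  0.24 -0.53] op 0.0254
[[ 0.9849  0.1693 -0.0365  0.5564]
 [ 0.0347  0.0137  0.9993  0.1884]
 [ 0.1697 -0.9855  0.0076  0.0444]
 [ 0.      0.      0.      1.    ]]
```

View pics/s12.png

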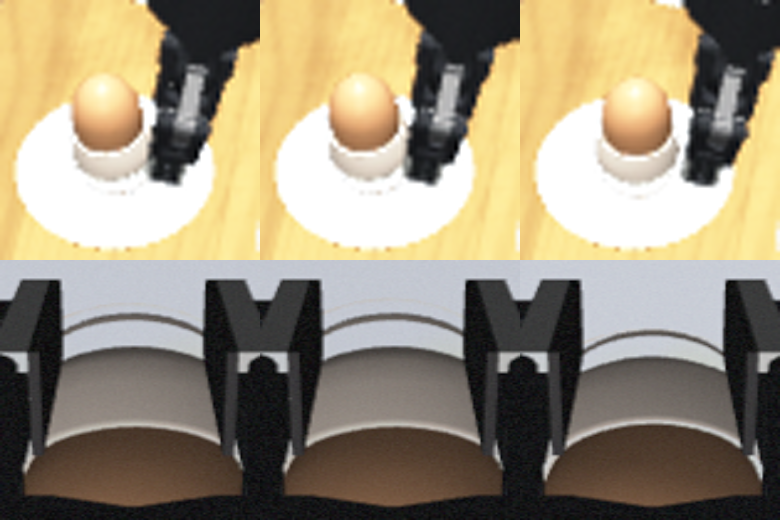

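>>> send_rows(
  targets=[
    [0,0,0,-0.025,-0.004,0,0.7],
    [0,0,0,-0.049,-0.008,0,0.7],
    [0,0,0,-0.049,-0.008,0,0.7],
    [0,0,0,-0.037,-0.078,0,0.7],
    [0,0,0,-0.025,-0.148,0,0.7],
    [0,0,0,-0.013,-0.218,0,0.7],
    [0,0,0,0.003,-0.313,0,0.7],
    [0,0,0,0.003,-0.313,0,0.7],
  ],
)

```text
time: 11.25
position: [0.5348, 0.1873, 0.2063]
tool_rot: [-0.699, -0.076, -0.051, 0.709]
ft_force: [1.0, 0.2, 0.9]
opening: 0.0258
```

>>> send_rows(
  targets=[
    [0,0,0.06,0.04,0.007,0,0.7],
    [0,0,0.12,0.08,0.014,0,0.7],
    [0,0,0.18,0.11,0.019,0,0.7],
    [0,0,0.22,0.14,0.024,0,0.7],
    [0,0,0.22,0.15,0.026,0,0.7],
    [0,0,0.22,0.15,0.026,0,0.7],
    [0,0,0.22,0.15,0.026,0,0.7],
    [0,0,0.22,0.15,0.026,0,0.7],
  ],
)

```text
time: 11.92
position: [0.61, 0.1901, 0.207]
tool_rot: [-0.703, -0.016, 0.01, 0.711]
ft_force: [-0.7, -0.4, -0.4]
opening: 0.0257
```

```bash
python3 st.py; python3 look.py 13 wrist; python3 meas.py 13 c
```

```text
11.92 j [0.298 0.437 0.219 1.343 0.008 0.261] ft [-0.71 -0.36 -0.39] op 0.0257
[[ 0.9993  0.0073 -0.0368  0.61  ]
 [ 0.0368  0.0109  0.9993  0.1901]
 [ 0.0077 -0.9999  0.0107  0.207 ]
 [ 0.      0.      0.      1.    ]]
exp saucer px 281.84701283308897 164.6533141778247
saucer [0.595  0.1881] 0.0556 px [ 221  104  120  120 9166]
egg ((53.83333206176758, 21.5), 54.22442626953125) at z.076 [0.4899 0.025  0.076 ]
egg ((281.52532958984375, 173.80380249023438), 24.327728271484375) at z.076 [0.5926 0.1884 0.076 ]
crop 216 89 6
```

View pics/wrist13.png

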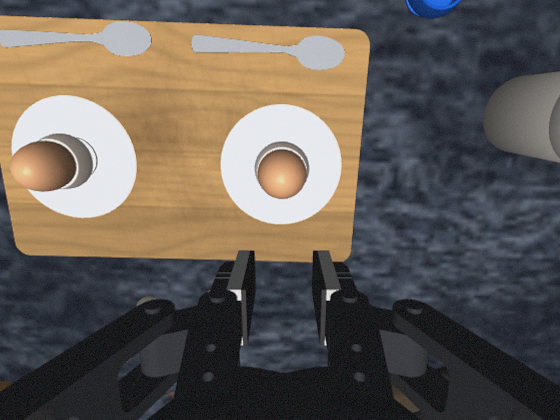

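View pics/c13.png

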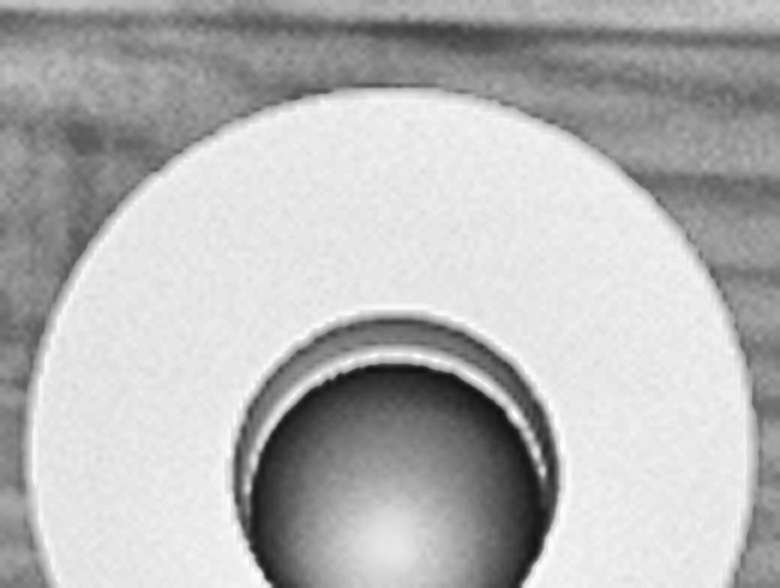

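```bash
python3 - <<'E'
import pickle
from h import *
im,s=pickle.load(open('d13.pkl','rb'))['wrist'];T=camT(im,s)
for z in (.0455,.0485):
    print(onz(im,T,282.25,168.1,z),np.linalg.norm(onz(im,T,282.25-27.1,168.1,z)-onz(im,T,282.25+27.1,168.1,z)))
im,s=pickle.load(open('d12.pkl','rb'))['side']
g=[cv2.resize(im['frame'][y:y+55,x:x+70],(398,313),interpolation=2) for x,y in((250,201),(240,248))]
E
python3 look.py 14 side,top
python3 - <<'E'
import pickle,sys
sys.path.insert(0,'.')
from h import *
im,s=pickle.load(open('d14.pkl','rb'))['side'];f=im['frame']
g=[cv2.resize(f[y:y+55,x:x+70],(398,313),interpolation=2)[:,:,::-1] for x,y in((250,201),(240,248))]
g=np.hstack(g);g=cv2.cvtColor(g,cv2.COLOR_BGR2LAB);g[:,:,0]=cv2.LUT(g[:,:,0],np.clip((np.arange(256)-100)*1.65,0,255).astype(np.uint8));g=cv2.cvtColor(g,cv2.COLOR_LAB2BGR)
cv2.imwrite('pics/s14.png',g)
E
```

```text
[0.59344017 0.18926163 0.0455    ] 0.047650095922870915
[0.59290778 0.18921796 0.0485    ] 0.04717857206494651
```

View pics/s14.png

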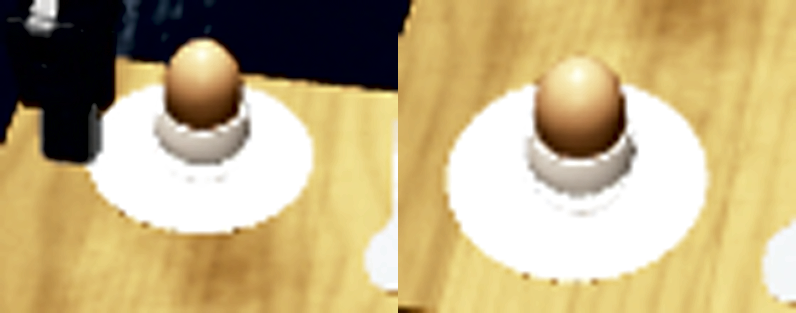

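View pics/side14.png

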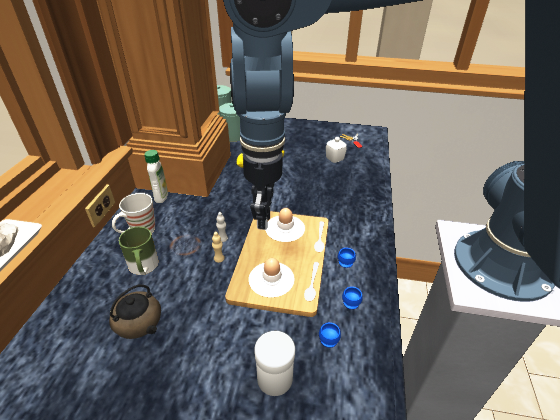

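>>> send_rows(
  targets=[
    [0,0,0,-0.002,-0.001,-0.07,0.7],
    [0,0,0,-0.005,-0.002,-0.14,0.7],
    [0,0,0,-0.008,-0.003,-0.21,0.7],
    [0,0,0,-0.011,-0.004,-0.28,0.7],
    [0,0,0,-0.014,-0.004,-0.35,0.7],
    [0,0,0,-0.014,-0.004,-0.378,0.7],
    [0,0,0,-0.014,-0.004,-0.378,0.7],
    [0,0,0,-0.014,-0.004,-0.378,0.7],
  ],
)

```text
time: 12.73
position: [0.6098, 0.0007, 0.208]
tool_rot: [-0.703, -0.016, 0.009, 0.711]
ft_force: [-0.5, 0.4, -0.4]
opening: 0.0259
```

```bash
python3 st.py; python3 look.py 15 wrist; sed 's/(.593,.189,.03)/(.593,.000,.03)/' meas.py > meas2.py; python3 meas2.py 15 c
python3 -c "
import cv2,numpy as np
a=cv2.imread('pics/c13.png')[:560,:390*2][:,:780];b=cv2.imread('pics/c15.png')
cv2.imwrite('pics/cmp.png',np.hstack([cv2.resize(a[200:588,150:650],(400,310)),cv2.resize(b[200:588,150:650],(400,310))]))"
```

```text
12.73 j [-0.005  0.386  0.141  1.317  0.012 -0.04 ] ft [-0.48  0.41 -0.35] op 0.0259
[[ 9.993e-01  8.800e-03 -3.550e-02  6.098e-01]
 [ 3.540e-02  1.160e-02  9.993e-01  7.000e-04]
 [ 9.200e-03 -9.999e-01  1.120e-02  2.080e-01]
 [ 0.000e+00  0.000e+00  0.000e+00  1.000e+00]]
exp saucer px 282.0678785733232 164.39289071090764
saucer [ 0.5946 -0.0008] 0.0557 px [ 221  104  121  120 9149]
egg ((282.3804626464844, 173.80752563476562), 24.461854934692383) at z.076 [ 5.928e-01 -1.000e-04  7.600e-02]
crop 217 89 6
```

View pics/cmp.png

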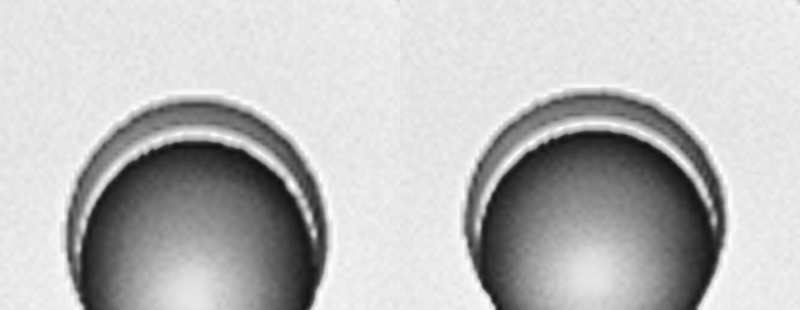

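View pics/wrist15.png

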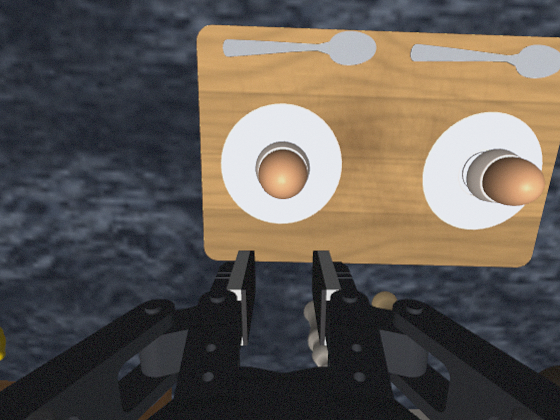

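```bash
python3 -c "
from cell import robot
print(robot.hand_in())"
```

```text
the job is handed in; nothing more can be done
None
```

The egg cup now sits in its saucer's well with the egg still in it, and I handed the job in at about 12.7 s. No verdict is reported, so this rests on my own camera checks.

**What I did:** I found the cup about 32 mm short of the well, on the robot's side. I pushed it with the two fingertips, held about 25 mm apart and tipped about 10° back, against its bowl in small slow steps. It did not drop while the fingers touched it, even once its foot had cleared the well's edge. It settled when I backed the fingers off.

**Last checks:**
- **Cup centre:** about 2 mm from the saucer's centre. The limit is 5 mm, and the well leaves 3 mm of play.
- **Saucer:** it measured the same place before and after the pushes, (0.595, 0.188).
- **Level:** seen from the same wrist-camera position, the cup and egg match the other, rightly seated cup. The egg's offset from its saucer agrees to about 0.7 mm. I could not measure the 3 mm drop directly from above.
- **Forces:** wrist readings stayed around 1 to 2 N, about the sensor's noise level, so light contacts would not show.
- **Surroundings:** the other cup, spoons and mills looked undisturbed, and the arm ended clear above the board.

No check failed. The cup centre, egg and side view all agreed to within about 2 mm.

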